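# Switch on the sanding bench in order

## Robot

A 6-joint arm with a two-finger parallel gripper is mounted at the origin on the work surface. World frame = base frame: x ahead of the robot, y to its left, z up, the work surface at z = 0. Lengths are in m, angles in rad, forces in N, time in s.
With the tool pointing down it reaches from about 0.35 to 0.775 m from the base axis. Payload 7.3 kg.
Tool frame: the origin (TCP) lies between the finger pads; the fingertips stand 14 mm ahead of it and the grasp point (between the pads) lies 5 mm behind it; z points along the fingers, y is the line along which they close (so a half turn about z gives the same grasp; the last joint's range is limited). The gripper opens to 92 mm and grips with 3 to 60 N. Pads are 19 mm wide; open, the fingers measure 130 mm over their backs; the gripper's body (75 mm by 190 mm) begins 47 mm behind the grasp point.
Start: joints at [-1.444, 0.342, 1.524, -0, 1.275, -0.146], TCP at [0.141, -0.506, 0.241] pointing down, gripper open.
Joint ranges: [-2.53, 2.53], [-0.77, 2.02], [0.04, 2.7], [-1, 4.14], [0.28, 2.66], [-3.11, 3.11]. Speed limits (rad/s): [2.57, 2.57, 3.14, 3.14, 3.14, 3.14].

## Interface

Orientations are given as [roll, pitch, yaw] about the fixed x, y, z axes, in that order (R = Rz(yaw) Ry(pitch) Rx(roll)).
In Python, from cell import robot, eyes gives the robot as it stands. The module is installed in compiled form; this text tells all that it offers.
- The arm moves only by the shell command python3 -m handwheel 'ROWS' [FORCE]. ROWS is JSON, one flat list of numbers, 5 for each row, row after row: the shift along the world's x, y, z in mm, then the turn about the world's z in rad, then the opening, from 0 (shut) to 1 (fully open). In form: [x, y, z, spin, jaw, x, y, z, spin, jaw, ...]. A call has 1 to 8 rows; each row shifts and turns the commanded pose from where the row before left it; what a row does not reach is not made up. A row lasts 1/10 s, in which the tool goes at most 50 mm and 8.59 degrees, less where a joint would pass 70% of its speed; a pose out of reach is approached as far as the arm can. A call with a gripper value outside its range is refused whole. The fingers move at their own pace and stop on an object; FORCE is the grip in N (left out, the last holds). Time passes only in rows, so rows that do not move let the fingers close. It gives the time, the measured TCP pose, the force, the opening and the grip force at its end, in the units of the state.
- robot.observe(): the state, without advancing time (a new reading comes with each control period).
- eyes.read_camera(name): name is "scene" or "top" or "wrist"; returns (picture, depth): 400x640x3 uint8, blue, green, red; 400x640 float32, m along the optical axis (not along the pixel's ray), 0 where there is no reading.
- eyes.calibration(name): a dict with "fx", "fy", "cx", "cy" (pixels), "dist_coeffs" ([k1, k2, p1, p2, k3] as OpenCV has them; the pictures are not rectified), "world_to_cam" (4x4, takes a point from world to camera coordinates). Camera axes: x right, y down, z forward; pixel columns grow to the right and rows downward; lengths in m; the calibration is good to about 2 mm. A picture is of the moment at which its call begins: read the wrist's pose just before it. calibration takes no time and is no camera call; for the wrist camera it gives the pose at the moment of the call.
- robot.hand_in(): hands the job in; it is judged then, once.
The state is a dict: "time": time; "qpos": joint angles; "qvel": joint speeds; "joint_efforts": joint torques, N m; "tool_pos": TCP position; "tool_rot": TCP orientation; "contact_force": force on the tool from outside, world axes, zero at the start; "torque": the same for the moment, N m; "opening": finger opening in m; "grip_force": force on a finger pad.
Only numpy, scipy, OpenCV 4.12 (cv2) and the standard library are available. Lean on these libraries where they do the work, as an engineer would, in place of code of your own. Each camera call takes 0.05 s, during which the arm holds its last target. There are 200 camera calls.

## Task

Get the bench ready for sanding: with the fingertips, gently press first the white dome of the puck lamp, then the blue button on the grey extractor box, then the green start button on the sander, each about a centimetre in, where it stays, without ramming it against its end stop. Leave the sander's red stop button alone, and do not lift, tip or push around the lamp, the box or anything else on the bench.

Things in the scene. Friction and masses are not known exactly. Their poses are not given: they have to be found in the camera images.
- puck_lamp: Loose battery puck lamp, 0.25 kg: grey round base 104 mm across and 20 mm high with a white dome 88 mm across on top; the dome's flat crown (48 mm across) is 44 mm above the bench when up. Origin: centre of its underside, z up.
- lamp_top (a point): Centre of the crown of the lamp's white dome; it sinks with the dome.
- lamp_dome (a joint): How far (m) the white dome of the lamp is pressed in. 14 mm of travel straight down; it latches: it starts to move at 3 N, the push rises by 0.25 N per mm to 6.5 N at the hard end stop, and let go it stays in (at most it comes back to about 12 mm). 0 = up (as at the start); more than 0.005 counts as pressed.
- extractor_box: Loose grey switch box of the dust extractor, 0.3 kg, 120 mm (its x) by 75 mm (its y) by 30 mm high. Its blue button stands 25 mm from the centre towards its +x end; black slots mark the -x end. Origin: centre of its underside, z up.
- extractor_top (a point): Centre of the top of the blue round button (32 mm across); 50 mm above the bench when up, 16 mm above the black collar (44 mm across) around it; it sinks with the button.
- extractor_button (a joint): How far (m) the blue button is pressed in. 14 mm of travel straight down; it latches: it starts to move at 3 N, the push rises by 0.25 N per mm to 6.5 N at the hard end stop, and let go it stays in (at most it comes back to about 12 mm). 0 = up (as at the start); more than 0.005 counts as pressed.
- sander: Green bench disc sander, fixed: base 200 mm (its x) by 360 mm (its y, -140 to +220) by 50 mm high. Panel with the green start and red stop button at its -y end; grey motor (from y = 0 on, up to 182 mm high) and disc (up to 208 mm high) on the +y side. Origin: on the bench below the motor's rear end, 90 mm in +y from the line of the two buttons; z up.
- start_top (a point): Centre of the top of the green round start button (32 mm across), at x = -37, y = -90 mm in the sander's frame; 76 mm above the bench when up, 18 mm above the black collar (46 mm across) around it; it sinks with the button.
- sander_start (a joint): How far (m) the green start button is pressed in. 14 mm of travel straight down; it latches: it starts to move at 3 N, the push rises by 0.25 N per mm to 6.5 N at the hard end stop, and let go it stays in (at most it comes back to about 12 mm). 0 = up (as at the start); more than 0.005 counts as pressed.
- stop_top (a point): Centre of the top of the red mushroom stop button (36 mm across, yellow collar), at x = +37, y = -90 mm in the sander's frame, 78 mm above the bench. To be left alone.
- sander_stop (a joint): How far (m) the red stop button is pressed in: 0 = up, 0.014 = down; to stay at 0.
- jar: Loose glass jar with a yellow cap, 56 mm across, 75 mm high, standing between the lamp and the extractor box. Bystander. Origin: centre of its underside.
- hammer: Loose hammer lying on the bench beyond the work, across the view (wooden handle to the right, steel head to the left as seen from the robot). Bystander. Origin: on its underside.
- level: Loose yellow spirit level, 230 by 24 by 42 mm high, beyond the work. Bystander. Origin: centre of its underside.
Things that resemble listed ones, but are neither listed nor needed, are in the scene too. Leave any pink or turquoise look-alike of the extractor_box alone.

How it is judged:
On the way, in this order (a step that is already met when the one before it is completed fails the run):
1. the lamp dome is pressed down by the fingers (value of joint lamp_dome above 0.005 m and contact force between the fingers and puck_lamp above 0.3 N).
2. the blue extractor button is pressed down by the fingers (value of joint extractor_button above 0.005 m and contact force between the fingers and extractor_box above 0.3 N).
3. the green start button is pressed down by the fingers (value of joint sander_start above 0.005 m and contact force between the fingers and sander above 0.3 N).
At the end, for the whole second after the job is handed in: The lamp dome, blue button and green button are each more than 5 mm in (of 14) and stay so; the red stop button is less than 2 mm in; the lamp and the extractor box lie flat on the bench within 30 mm of where they began, and so do the jar, hammer and level (value of joint each of lamp_dome, extractor_button, sander_start above 0.005 m and value of joint sander_stop below 0.002 m and angle between each of puck_lamp, extractor_box's own z axis and vertical below 0.1 rad and height (world z) of each of puck_lamp, extractor_box below 0.008 m and distance of each of puck_lamp, extractor_box, jar, hammer, level from where it was at the start of the episode below 0.03 m); the robot touches nothing.
It fails at once if a button goes in (over 3 mm) before the one that comes earlier in the order is down ((value of joint extractor_button above 0.003 m and value of joint lamp_dome below 0.005 m) or (value of joint sander_start above 0.003 m and value of joint extractor_button below 0.005 m)).
It fails at once if the red stop button is pressed (over 2 mm) (value of joint sander_stop above 0.002 m).
It fails at once if the lamp, the box or the sander is pressed with more than 35 N (contact force between any of the fingers, the arm and puck_lamp above 35 N or contact force between any of the fingers, the arm and extractor_box above 35 N or contact force between any of the fingers, the arm and sander above 35 N).
It fails at once if the lamp or the box is lifted, tipped or pushed more than 30 mm (not (angle between each of puck_lamp, extractor_box's own z axis and vertical below 0.1 rad and height (world z) of each of puck_lamp, extractor_box below 0.008 m and distance of each of puck_lamp, extractor_box from where it was at the start of the episode below 0.03 m)).
It fails at once if the jar, hammer or level is pushed, tipped or lifted (distance of any of jar, hammer, level from where it was at the start of the episode above 0.03 m or angle between jar's own z axis and vertical above 0.3 rad).
It also fails if it takes over 53 s, if anything falls off the work surface, if the arm or the gripper's body presses on something with over 40 N, if the wrist force passes 120 N, or if a joint passes its speed limit or range.

## Working session

There is one attempt and no reset: what is moved stays moved. The work goes in short steps, Python scripts to look and compute and a shell command to move; the robot and the scene stay as the last step left them, time stands still between calls to the robot, and variables do not carry over. Pictures are saved under pics/ and viewed, at most 10 in all, crops included, and the job is handed in when it is done.

```bash
mkdir -p pics
python3 - <<'E'
from cell import robot, eyes
import cv2,numpy as np
for n in("top","scene"):
    p,d=eyes.read_camera(n); cv2.imwrite(f"pics/{n}.png",p); np.savez(f"{n}.npz",p=p,d=d,**{k:np.array(v) for k,v in eyes.calibration(n).items()})
s=robot.observe();print(s["time"],s["tool_pos"],s["tool_rot"],s["opening"],s["contact_force"])
E
```

```text
0.1 [ 0.1414111  -0.50521574  0.24012736] [-3.14017946e+00 -1.63659392e-04  2.72850560e-01] 0.09162711898227216 [-0.36311159 -0.27766893 -0.19426757]
```

View pics/top.png

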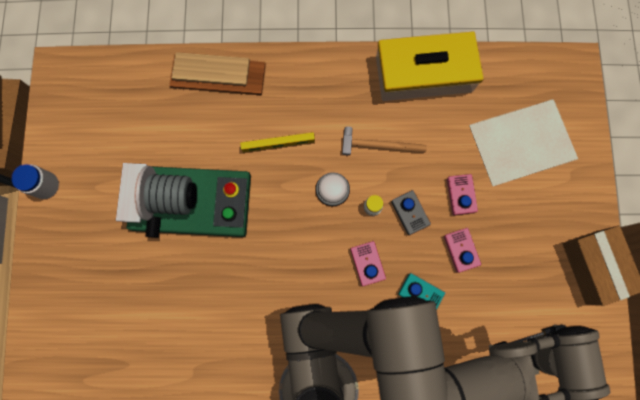

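View pics/scene.png

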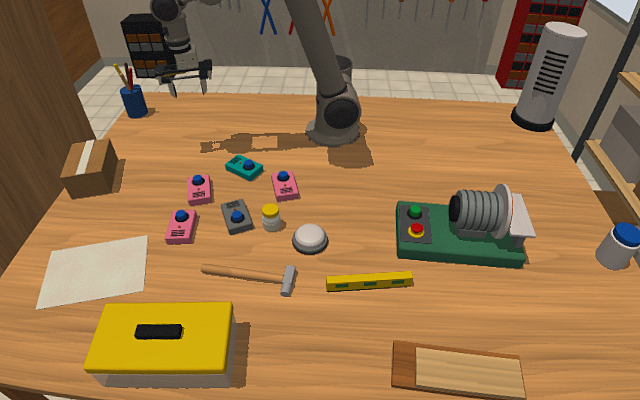

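The top view shows the lamp dome at (333,188), the jar at (374,205), the green start button at (228,213) and the red stop button at (231,189). There are five candidate boxes: grey (410,212), pink (461,194), (462,250) and (367,263), and turquoise (421,290). Only the one at (410,212) is grey, and it stands next to the jar and lamp as described. I'll confirm it in a crop and measure.

```bash
cat > m.py <<'E'
import cv2,numpy as np
def ray(c,uv,z):
    K=np.array([[c["fx"],0,c["cx"]],[0,c["fy"],c["cy"]],[0,0,1]],float)
    u=cv2.undistortPoints(np.array([[uv]],float),K,np.array(c["dist_coeffs"],float)).ravel()
    T=np.linalg.inv(c["world_to_cam"]);o=T[:3,3];r=T[:3,:3]@[u[0],u[1],1]
    return o+r*(z-o[2])/r[2]
def blobs(p,d,c,name):
    h=cv2.cvtColor(p,cv2.COLOR_BGR2HSV).astype(int);H,S,V=h[...,0],h[...,1],h[...,2]
    M={"lamp":((S<40)&(V>130),.036),"blue":((abs(H-112)<12)&(S>150)&(V>50),.05),
       "green":((abs(H-68)<14)&(S>140)&(V>95),.076),"red":((H<6)|(H>174))&(S>170)&(V>120)}
    M["red"]=(M["red"],.078); M["cap"]=((abs(H-28)<5)&(S>150)&(V>120),.075)
    for k,(m,z) in M.items():
        n,_,st,ce=cv2.connectedComponentsWithStats(m.astype(np.uint8))
        for i in range(1,n):
            if 40<st[i,4]<9000: print(name,k,ce[i].round(1),st[i].tolist(),(ray(c,ce[i],z)*1000).round(1)[:2])
E
python3 - <<'E'
from m import *
for n in("top","scene"):
    c=dict(np.load(n+".npz")); blobs(c["p"],c["d"],c,n)
p=cv2.imread("pics/top.png")[150:310,190:490];cv2.imwrite("pics/crop.png",cv2.resize(p,(800,427),interpolation=cv2.INTER_CUBIC))
E
```

```text
top lamp [522.8 142.1] [471, 101, 106, 84, 5403] [ 737.6 -643.5]
top lamp [347.4 140.9] [344, 127, 8, 26, 146] [743.6 -95.7]
top lamp [129.4 192.7] [116, 164, 30, 58, 1137] [585.9 572.4]
top lamp [ 38.  180.3] [27, 166, 16, 27, 64] [627.6 864.6]
top lamp [333.1 186.9] [320, 174, 27, 27, 585] [598.8 -49.8]
top lamp [611.6 264.9] [596, 232, 33, 67, 568] [ 353.1 -888.4]
top blue [ 24.8 177.4] [11, 165, 28, 26, 552] [634.  899.6]
top blue [465.3 200.8] [461, 196, 10, 11, 84] [ 550.5 -446.9]
top blue [408.1 203.6] [403, 199, 11, 11, 93] [ 543.2 -273.6]
top blue [467.1 257.1] [462, 252, 11, 11, 94] [ 381.5 -442.8]
top blue [370.9 271. ] [366, 266, 11, 11, 97] [ 343.8 -157.3]
top blue [415.5 288.8] [410, 283, 12, 12, 109] [ 290.9 -286.3]
top green [227.5 212.6] [223, 208, 10, 10, 74] [515.7 261.7]
top red [229.4 187.9] [225, 183, 10, 11, 84] [589.4 257.5]
top cap [430.   59.7] [380, 32, 102, 56, 4213] [ 994.3 -356.3]
top cap [277.1 140.6] [241, 133, 73, 16, 497] [734.1 118. ]
top cap [234.3 191.6] [226, 183, 13, 14, 45] [578.7 243.2]
top cap [374.2 203.1] [366, 196, 17, 16, 212] [ 540.9 -16
[... 1008 characters left out ...]
1.5 -284.1]
scene blue [282.8 175.3] [279, 171, 9, 9, 67] [ 356.4 -155.6]
scene blue [197.1 179.1] [193, 175, 9, 9, 67] [ 392.4 -440.7]
scene blue [180.7 214.8] [176, 210, 11, 10, 81] [ 560.9 -444.7]
scene blue [236.5 215.6] [232, 211, 10, 10, 87] [ 553.  -272.3]
scene blue [627.  234.1] [613, 223, 27, 24, 491] [563.2 920.9]
scene green [415.1 208.7] [410, 205, 11, 8, 63] [517.3 261.6]
scene red [416.5 227. ] [411, 223, 12, 9, 87] [593.5 256.1]
scene cap [269.6 209. ] [262, 204, 16, 12, 151] [ 544.  -170.6]
scene cap [414.7 233.4] [408, 227, 16, 11, 63] [615.6 249.2]
scene cap [368.5 276.5] [326, 271, 87, 13, 547] [770.3 114.5]
scene cap [159.9 335.8] [83, 302, 149, 68, 7799] [ 968.4 -363.3]
```

View pics/crop.png

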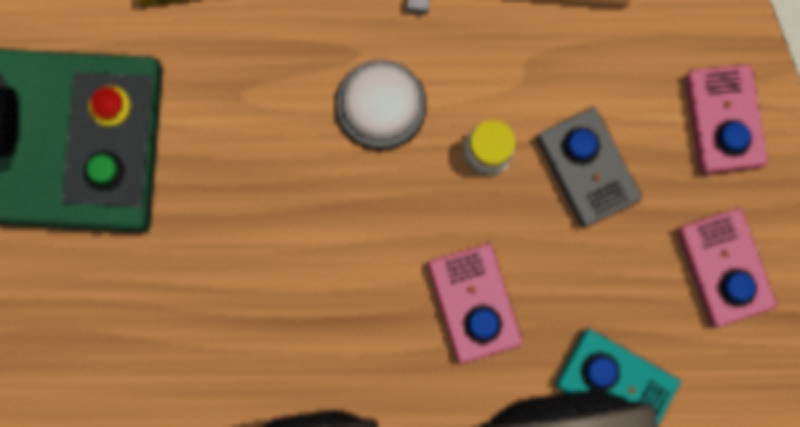

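The crop confirms it: at (585,165) is the only grey box, with its blue button at (582,144) and black slots at the far end. Positions in mm are lamp (601,-49), blue button (548,-273) and green button (517,262). I'll press with closed fingers, with the closing line along world x (yaw about 1.57), to keep the gripper clear of the jar and motor.

```bash
python3 -m handwheel '[33,33,-10,0.14,0,33,33,-10,0.14,0,33,33,-10,0.14,0,33,33,-10,0.14,0,33,33,-10,0.14,0,33,33,-10,0.14,0,33,33,-10,0.14,0,33,33,-10,0.14,0]' 10
python3 -m handwheel '[33,33,-10,0.14,0,33,33,-10,0.04,0,33,33,-10,0,0,33,33,-10,0,0,33,33,0,0,0,31,28,0,0,0,0,0,0,0,0,0,0,0,0,0]'
```

```text
time: 0.9
tool_pos: [0.4064, -0.24, 0.1602]
tool_rot: [-3.141, -0.0, 1.398]
contact_force: [1.0, -1.0, 0.2]
opening: 0.0322
grip_force: 0.0
time: 1.7
tool_pos: [0.6013, -0.0477, 0.1199]
tool_rot: [-3.14, -0.0, 1.575]
contact_force: [0.2, 0.4, 0.6]
opening: 0.0007
grip_force: 0.0
```

```bash
python3 -m handwheel '[0,-1,-15,0,0,0,0,-15,0,0,0,0,-12,0,0,0,0,-8,0,0,0,0,-6,0,0,0,0,0,0,0]'
python3 -m handwheel '[0,0,-2,0,0,0,0,-2,0,0,0,0,-2,0,0,0,0,-2,0,0,0,0,0,0,0]'
```

```text
time: 2.3
tool_pos: [0.601, -0.0498, 0.0641]
tool_rot: [-3.14, -0.0, 1.572]
contact_force: [-1.0, 0.5, 0.7]
opening: 0.0005
grip_force: 0.0
time: 2.8
tool_pos: [0.6016, -0.0496, 0.0568]
tool_rot: [3.141, 0.0, 1.573]
contact_force: [-0.5, -0.3, 0.8]
opening: 0.0004
grip_force: 0.3
```

Run:
```python
from cell import eyes
import cv2
p,d=eyes.read_camera("scene"); cv2.imwrite("pics/s2.png",cv2.resize(p[120:300,200:440],(800,600),interpolation=cv2.INTER_CUBIC))
```

```text
(no output)
```

View pics/s2.png

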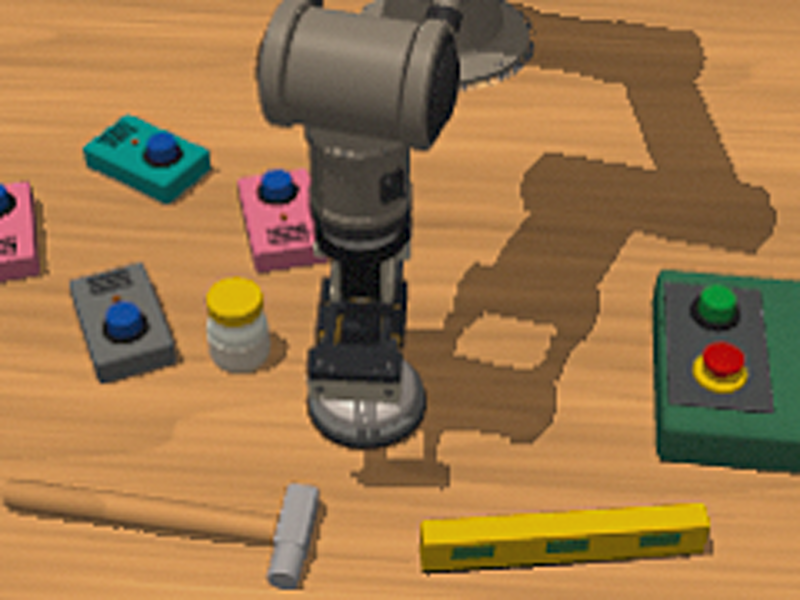

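The closed fingertips are centred on the white dome at crop pixel (365,410), just at the crown. Continuing down in small steps.

```bash
python3 -m handwheel '[0,0,-1.5,0,0,0,0,-1.5,0,0,0,0,0,0,0]'; python3 -m handwheel '[0,0,-2,0,0,0,0,-1.5,0,0,0,0,0,0,0,0,0,0,0,0]'
```

```text
time: 3.15
tool_pos: [0.6016, -0.0496, 0.0538]
tool_rot: [3.141, 0.0, 1.573]
contact_force: [-0.3, 0.2, 1.7]
opening: 0.0002
grip_force: 1.2
time: 3.55
tool_pos: [0.6016, -0.0496, 0.0501]
tool_rot: [3.141, 0.0, 1.573]
contact_force: [0.0, 0.4, 2.3]
opening: 0.0005
grip_force: 1.1
```

```bash
python3 -m handwheel '[0,0,-1.5,0,0,0,0,-1,0,0,0,0,0,0,0,0,0,0,0,0]'; python3 -m handwheel '[0,0,0,0,0]'
```

```text
time: 3.95
tool_pos: [0.6016, -0.0496, 0.0477]
tool_rot: [3.141, 0.0, 1.573]
contact_force: [0.4, -0.0, 3.8]
opening: 0.0007
grip_force: 1.8
time: 4.05
tool_pos: [0.6016, -0.0496, 0.0477]
tool_rot: [3.141, 0.0, 1.573]
contact_force: [0.8, 1.0, 3.5]
opening: 0.0003
grip_force: 1.8
```

```bash
python3 -m handwheel '[0,0,-0.5,0,0,0,0,5,0,0,0,0,20,0,0,0,0,25,0,0,0,0,25,0,0,-10,-45,0,0,0,-10,-45,0,0,0,-10,-45,0,0,0]'
cat >> m.py <<'E'
def height(d,c,uv,r=2):
    K=np.array([[c["fx"],0,c["cx"]],[0,c["fy"],c["cy"]],[0,0,1]],float);T=np.linalg.inv(c["world_to_cam"]);P=[]
    for dx in range(-r,r+1):
        for dy in range(-r,r+1):
            u,v=int(round(uv[0]))+dx,int(round(uv[1]))+dy;z=d[v,u]
            if z>0:
                q=cv2.undistortPoints(np.array([[[u,v]]],float),K,np.array(c["dist_coeffs"],float)).ravel()
                P.append(T[:3,:3]@[q[0]*z,q[1]*z,z]+T[:3,3])
    return (np.median(P,0)*1000).round(1)
E
python3 - <<'E'
from m import *
from cell import eyes
for n in("scene","top"):
    a=dict(np.load(n+".npz")); p,d=eyes.read_camera(n)
    for k,uv in {"scene":dict(lamp=(310,235),blue=(237,214),green=(415,208),boxgrey=(235,228)),"top":dict(lamp=(333,187),blue=(408,203),green=(227,212))}[n].items():
        print(n,k,height(a["d"],a,uv,1),height(d,a,uv,1))
    cv2.imwrite(f"pics/{n}3.png",p)
E
```

```text
time: 4.85
tool_pos: [0.5707, -0.1856, 0.1223]
tool_rot: [-3.141, -0.0, 1.574]
contact_force: [0.7, -1.0, 0.3]
opening: 0.0005
grip_force: 0.0
scene lamp [611.8 -45.8  44. ] [600.5 -46.7  31.4]
scene blue [ 547.4 -271.8   50.3] [ 547.5 -272.4   50.4]
scene green [517.8 260.8  76.9] [515.9 261.1  76.7]
scene boxgrey [ 580.3 -275.    24.1] [ 580.5 -274.9   24.3]
top lamp [596.8 -49.3  44.4] [599.2 -49.7  33.7]
top blue [ 545.2 -273.3   48.6] [ 461.3 -189.8  522.4]
top green [517.2 263.7  76. ] [517.5 263.5  75. ]
```

The lamp dome is down about 11 mm, with its crown now at about 33 mm. Next is the blue button at (547,-272.5), where contact should come at TCP z = 64 mm.

```bash
python3 -m handwheel '[-12,-43,0,0,0,-12,-44,0,0,0,0,0,-15,0,0,0,0,-15,0,0,0,0,-12,0,0,0,0,-8,0,0,0,0,0,0,0]'
```

```text
time: 5.65
tool_pos: [0.547, -0.2706, 0.0709]
tool_rot: [-3.139, -0.001, 1.574]
contact_force: [0.2, 0.1, 0.2]
opening: 0.0009
grip_force: 0.0
```

Run:
```python
from cell import eyes
import cv2
p,d=eyes.read_camera("scene"); cv2.imwrite("pics/s4.png",cv2.resize(p[120:300,160:400],(800,600),interpolation=cv2.INTER_CUBIC))
```

```text
(no output)
```

View pics/s4.png

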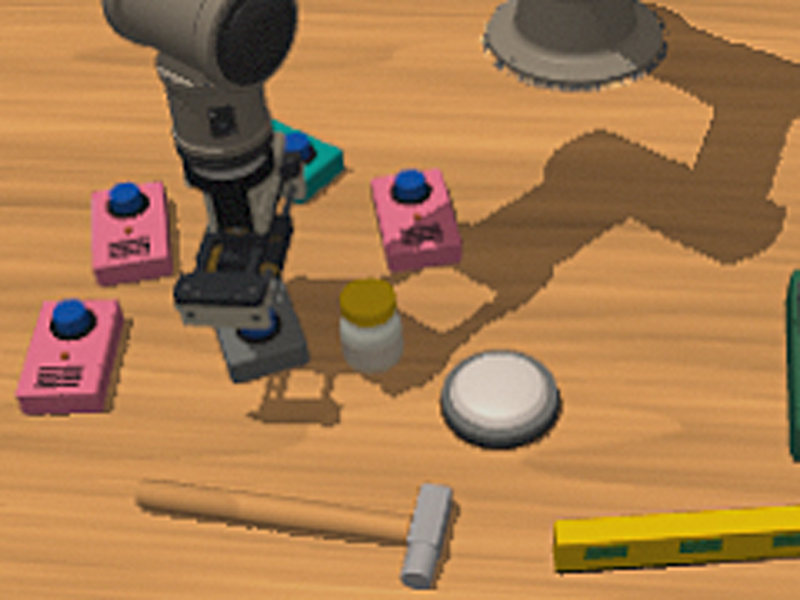

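Run:
```python
from cell import eyes,robot
import cv2,numpy as np
p,d=eyes.read_camera("scene");w,_=eyes.read_camera("wrist")
a=cv2.resize(p[185:245,205:265],(400,400),interpolation=cv2.INTER_CUBIC)
cv2.imwrite("pics/s5.png",np.hstack([a,cv2.resize(w,(400,250))[:, :] if 0 else cv2.copyMakeBorder(cv2.resize(w,(400,250)),0,150,0,0,cv2.BORDER_CONSTANT)]))
c=eyes.calibration("scene");K=np.array([[c["fx"],0,c["cx"]],[0,c["fy"],c["cy"]],[0,0,1]],float);T=np.array(c["world_to_cam"])
r,_=cv2.Rodrigues(T[:3,:3])
x,y,z=robot.observe()["tool_pos"]
q=cv2.projectPoints(np.array([[x,y,z-.014],[x,y,z+.05],[.547,-.2725,.05]]),r,T[:3,3],K,np.array(c["dist_coeffs"],float))[0].reshape(-1,2)
print(q,(q-[205,185])*400/60)
```

```text
[[236.74397236 212.32350273]
 [233.71565964 196.7552738 ]
 [236.86092569 214.13834489]] [[211.62648242 182.1566849 ]
 [191.43773094  78.368492  ]
 [212.40617125 194.2556326 ]]
```

View pics/s5.png

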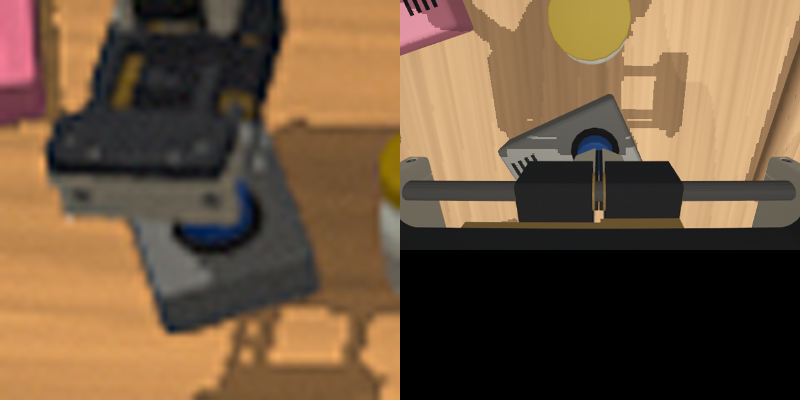

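The wrist view shows the shut fingers over the blue button at (595,145), centred on it. Projecting the tip into the scene view agrees. Pressing.

```bash
python3 -m handwheel '[0,-1,-3,0,0,0,0,-3,0,0,0,0,-2,0,0,0,0,-2,0,0,0,0,-2,0,0,0,0,0,0,0]'; python3 -m handwheel '[0,0,-2,0,0,0,0,-1.5,0,0,0,0,-1,0,0,0,0,0,0,0,0,0,0,0,0]'
```

```text
time: 6.4
tool_pos: [0.5475, -0.2726, 0.0602]
tool_rot: [3.141, 0.0, 1.573]
contact_force: [-0.1, 0.1, 1.7]
opening: 0.0008
grip_force: 0.6
time: 6.9
tool_pos: [0.5475, -0.2726, 0.0557]
tool_rot: [3.142, 0.0, 1.573]
contact_force: [-1.0, 0.4, 3.3]
opening: 0.0007
grip_force: 1.6
```

```bash
python3 -m handwheel '[0,0,-1.5,0,0,0,0,-0.5,0,0,0,0,0,0,0,0,0,0,0,0]'; python3 -m handwheel '[0,0,5,0,0,0,0,20,0,0,0,0,25,0,0,0,0,30,0,0,0,50,0,0,0,0,50,0,0,0,0,50,0,0,0,0,50,0,0,0]'
python3 - <<'E'
from m import *
from cell import eyes
c=eyes.calibration("scene");p,d=eyes.read_camera("scene")
for uv in ((236,216),(237,215),(310,236),(415,208),(417,227)): print(height(d,c,uv,1))
blobs(p,d,c,"s")
E
```

```text
time: 7.3
tool_pos: [0.5475, -0.2726, 0.0538]
tool_rot: [3.141, 0.0, 1.573]
contact_force: [-1.6, 0.2, 3.7]
opening: 0.0005
grip_force: 2.2
time: 8.1
tool_pos: [0.5472, -0.0709, 0.1338]
tool_rot: [3.141, -0.0, 1.572]
contact_force: [1.5, 1.0, -0.2]
opening: 0.0005
grip_force: 0.0
[ 546.9 -276.4   41. ]
[ 542.5 -274.1   41.8]
[605.8 -46.4  32.6]
[513.9 261.8  75.6]
[592.7 257.9  78.5]
s lamp [620.4   7.2] [596, 0, 42, 23, 493] [-1973.2  2292.7]
s lamp [566.   29.1] [545, 21, 43, 17, 427] [-1278.8  1504.3]
s lamp [ 85.6 153. ] [79, 141, 13, 26, 88] [ 248.5 -928.1]
s lamp [508.5 205.2] [503, 184, 9, 44, 152] [441.8 579.5]
s lamp [464.5 199.3] [462, 191, 6, 17, 68] [422.7 440. ]
s lamp [471.3 199.3] [469, 192, 5, 16, 58] [421.5 462.4]
s lamp [479.  200.4] [476, 193, 6, 17, 61] [425.2 486.9]
s lamp [486.  200.5] [483, 193, 7, 16, 60] [424.2 510.2]
s lamp [520.4 218.2] [510, 193, 26, 44, 683] [498.7 601.2]
s lamp [493.9 202.5] [491, 195, 6, 18, 63] [431.9 534.1]
s lamp [500.  203.2] [498, 196, 5, 17, 44] [434.3 553.5]
s lamp [268.5 219.9] [262, 216, 17, 9, 63] [ 551.5 -176.1]
s lamp [305. 
[... 640 characters left out ...]
 blue [248.2 163.8] [244, 160, 9, 9, 65] [ 301.4 -283.7]
s blue [282.8 175.3] [279, 171, 9, 9, 67] [ 356.4 -155.6]
s blue [197.  179.1] [193, 175, 9, 9, 68] [ 392.7 -440.8]
s blue [180.8 214.8] [176, 210, 11, 10, 82] [ 560.9 -444.5]
s blue [236.8 216.5] [232, 213, 11, 8, 73] [ 556.8 -270.6]
s blue [627.  234.1] [613, 223, 27, 24, 491] [563.2 920.9]
s green [415.  208.8] [410, 205, 11, 8, 63] [517.5 261.4]
s red [416.5 227. ] [411, 223, 12, 9, 89] [593.5 256.3]
s cap [269.6 209.2] [262, 204, 16, 12, 154] [ 544.5 -170.5]
s cap [414.9 233.3] [408, 227, 16, 11, 68] [615.5 249.6]
s cap [368.2 276.6] [327, 271, 86, 13, 552] [770.5 113.8]
s cap [160.  335.9] [83, 302, 149, 66, 7828] [ 968.5 -363. ]
```

The blue button is about 9 mm in, and the lamp and jar haven't moved. Now the green button at (516,262), where contact should come at TCP z = 90 mm.

```bash
python3 -m handwheel '[-4,48,0,0,0,-4,48,0,0,0,-4,48,0,0,0,-4,48,0,0,0,-5,48,0,0,0,-5,48,0,0,0,-5,44,0,0,0,0,0,0,0,0]'; python3 -m handwheel '[0,0,-12,0,0,0,0,-12,0,0,0,0,-10,0,0,0,0,-5,0,0,0,0,0,0,0]'
python3 - <<'E'
from cell import eyes
import cv2,numpy as np
p,d=eyes.read_camera("scene");w,_=eyes.read_camera("wrist")
cv2.imwrite("pics/s6.png",np.hstack([cv2.resize(p[150:270,370:490],(400,400)),cv2.copyMakeBorder(cv2.resize(w,(400,250)),0,150,0,0,cv2.BORDER_CONSTANT)]))
E
```

```text
time: 8.95
tool_pos: [0.5154, 0.2642, 0.1336]
tool_rot: [3.141, -0.002, 1.578]
contact_force: [1.0, -0.7, -0.1]
opening: 0.0006
grip_force: 0.0
time: 9.45
tool_pos: [0.5162, 0.2583, 0.0935]
tool_rot: [-3.139, 0.001, 1.571]
contact_force: [-0.2, -0.1, 0.4]
opening: 0.0007
grip_force: 0.0
```

View pics/s6.png

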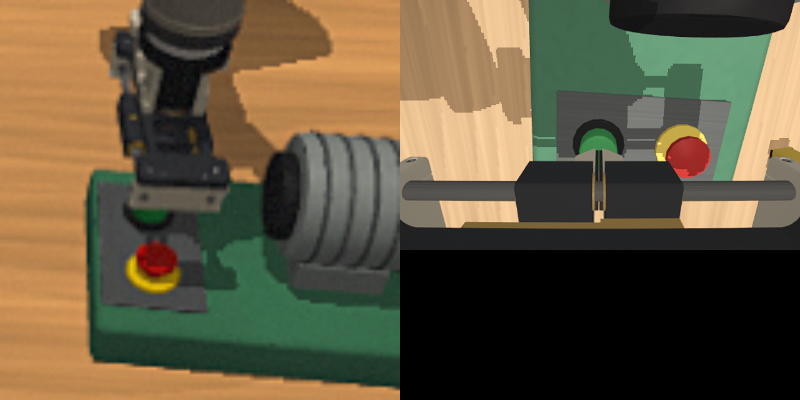

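The fingertips are over the green button at (598,140) in the wrist view. The red button at (688,155) is well to the side and the motor is clear. Pressing.

```bash
python3 -m handwheel '[0,3,0,0,0,0,0,-2,0,0,0,0,-2,0,0,0,0,-2,0,0,0,0,-2,0,0,0,0,0,0,0]'; python3 -m handwheel '[0,0,-2,0,0,0,0,-1.5,0,0,0,0,-1,0,0,0,0,0,0,0,0,0,0,0,0]'
```

```text
time: 10.15
tool_pos: [0.5165, 0.2625, 0.0867]
tool_rot: [3.141, -0.0, 1.573]
contact_force: [-0.2, 1.4, 1.7]
opening: 0.0003
grip_force: 0.5
time: 10.65
tool_pos: [0.5166, 0.2625, 0.0822]
tool_rot: [3.141, -0.0, 1.573]
contact_force: [-0.8, 1.3, 2.9]
opening: 0.0004
grip_force: 1.5
```

```bash
python3 -m handwheel '[0,0,-1.5,0,0,0,0,-0.5,0,0,0,0,0,0,0,0,0,0,0,0]'; python3 -m handwheel '[0,0,5,0,0,0,0,20,0,0,0,0,25,0,0,0,0,30,0,0,0,-40,10,0,0,0,-45,0,0,0,0,-45,0,0,0,0,0,0,0,0]'
python3 - <<'E'
from m import *
from cell import eyes
c=eyes.calibration("scene");p,d=eyes.read_camera("scene")
for uv in ((237,216),(310,236),(415,210),(417,226),(269,207),(287,277),(368,275)): print(height(d,c,uv,1), height(np.load("scene.npz")["d"],c,uv,1))
cv2.imwrite("pics/s7.png",p)
E
```

```text
time: 11.05
tool_pos: [0.5165, 0.2625, 0.0803]
tool_rot: [3.141, -0.0, 1.573]
contact_force: [-0.1, 1.4, 4.8]
opening: 0.0004
grip_force: 2.1
time: 11.85
tool_pos: [0.5162, 0.1277, 0.1701]
tool_rot: [-3.14, 0.002, 1.568]
contact_force: [-0.4, 0.6, 0.5]
opening: 0.0008
grip_force: 0.0
[ 545.5 -273.7   41.7] [ 555.1 -270.    50.2]
[605.  -46.2  33.2] [615.2 -45.7  44. ]
[513.6 263.3  66.7] [524.5 260.7  76.9]
[588.8 258.9  79.2] [590.  258.1  78.3]
[ 536.1 -173.5   75.2] [ 532.8 -174.4   73.5]
[749.5 -97.9  26.5] [749.6 -97.6  26.9]
[742.8 117.1  42.8] [741.6 117.3  42.1]
```

View pics/s7.png

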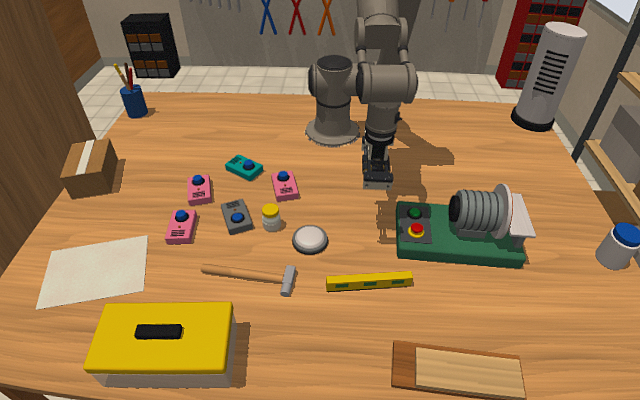

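All three are down: lamp (310,237) by about 11 mm, blue (237,216) by about 9 mm and green (415,212) by about 10 mm. The red button (417,228) is still up, nothing has been displaced, and the arm is clear.

```bash
python3 -c "
from cell import robot
print(robot.hand_in())"
```

```text
the job is handed in; nothing more can be done
None
```

The lamp dome, blue extractor button and green start button were pressed in that order, each about 9–11 mm in by camera depth; the red stop button and everything else stayed put, and the job is handed in (no verdict was returned).

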